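# Open the knob-lidded jar and hold the jar carousel with it at the front

### The job

I am about to fill the stoneware jar with the knobbed lid: lift its loose lid off and set it down, without dropping it, knob up in the round terracotta chuck. Turn the jar carousel until that jar is at the front, squarely behind the drip ledge, and finish while holding the carousel still there: keep a firm hold of the tray itself with the fingers, off all the jars, and do not let go. Leave everything else on the bench where it is.

Things in the scene. Friction and masses are not known exactly. Their poses are not given: they have to be found in the camera images.
- stand: Fixed grey stand of the carousel. Origin on the upright turning axis, at bench height. Its own -x direction is the front: there a steel drip ledge, an open tray 110 mm wide, 70 mm deep, top 25 mm above the bench, sticks out beyond the revolving tray (150 to 220 mm from the axis).
- carousel: Round wooden tray, 270 mm across, turning freely without stops about its upright axis (drag 0.05 N m). Origin on the axis at its underside, 37 mm above the bench; floor top at 45 mm; rim wall 8 mm thick (127 to 135 mm from the axis), top at 74 mm; free lane 37 mm wide inside the rim. The jar with the knobbed lid is in its own -x direction: it is at the front when tray and stand have equal yaw.
- jar: The stoneware jar with the knobbed lid, open-mouthed once uncovered, fixed in its seat on the tray: 56 mm in diameter, 55 mm tall, wall 3.5 mm, its axis 62 mm from the turning axis. Origin at the centre of its underside, 45 mm above the bench.
- jars: The four other jars fixed on the tray (white with flat grey screw lids, 40 to 54 mm in diameter, at most 50 mm tall, so none is higher than 95 mm above the bench), at 72 degree steps around the tray on the same 62 mm circle as the jar with the knobbed lid. Origin is the tray's own origin.
- front (a point): Point on the stand 62 mm from the turning axis towards the drip ledge: the jar's axis is over it when the jar faces front.
- lid: Loose stoneware lid with a knob, about 80 g. Origin at the centre of the plate's underside, which rests on the jar's mouth 100 mm above the bench at the start. Plate 58 mm in diameter and 6 mm thick above the origin; cylindrical knob 20 mm in diameter standing on it, from 6 to 32 mm above the origin; flange 42 mm in diameter reaching 8 mm below the origin. z points up through the knob.
- chuck: Fixed terracotta chuck (ring) in which lids are rested: 80 mm outside diameter, 30 mm high, upright through hole 49 mm in diameter that takes the lid's flange; the lid's plate then rests on its top. Origin at the centre of its underside, on the bench.
- chuck_seat (a point): Centre of the chuck's hole at its top, 30 mm above the bench: the lid's origin comes here when seated.
- pot_a: Bystander: grey clay cylinder pot, open, 72 mm in diameter, 110 mm tall; origin under its centre.
- cup: Bystander: white plastic beaker, 70 mm in diameter, 75 mm tall; origin under its centre.
- pot_b: Bystander: grey clay cylinder pot, open, 76 mm in diameter, 120 mm tall; origin under its centre.
- bowl: Bystander: stoneware bowl, 124 mm in diameter, 55 mm tall; origin under its centre.
- brush: Bystander: round glaze brush lying on the bench, 160 mm long, 17 mm thick.
- loop_tool: Bystander: wooden-handled loop trimming tool lying on the bench, 170 mm long, about 13 mm high.
- rib: Bystander: flat wooden shaping rib lying on the bench, 126 by 66 mm, 7 mm thick.
Things that resemble listed ones, but are neither listed nor needed, are in the scene too. Leave any black or green look-alike of the lid alone.

How it is judged (in metres and radians):
On the way, in this order (a step that is already met when the one before it is completed fails the run):
1. the lid is lifted clear of the jar by the fingers (height (world z) of lid above 0.115 m and contact force between the fingers and lid above 0.5 N and contact force between jar and lid below 0.01 N), for 0.1 s.
2. the lid sits in the chuck, knob up, and is let go (horizontal distance between lid and chuck_seat below 0.005 m and z of lid in the frame of chuck_seat below 0.003 m and angle between lid's own z axis and vertical below 0.08 rad and contact force between the fingers and lid below 0.05 N), for 0.2 s.
At the end, for the whole second after the job is handed in: Lid knob up in the chuck (5 mm off centre, 3 mm in height, 0.08 rad tilt at most), not touched by the robot; open jar within 11 mm (10 degrees) of the front point; tray slower than 0.05 rad/s and held by the fingers with over 3 N of contact; no jar touched (all of step 2 and z of lid in the frame of chuck_seat above -0.003 m and contact force between the arm and lid below 0.05 N and horizontal distance between jar and front below 0.011 m and angular speed of carousel below 0.05 rad/s and contact force between the fingers and carousel above 3 N and contact force between the fingers and jar below 0.05 N and contact force between the fingers and jars below 0.05 N); the arm keeps its last pose, push and grip.
It fails at once if the lid is dropped: it falls free faster than 0.5 m/s (a drop of more than about 13 mm) (contact force between the fingers and lid below 0.02 N and linear speed of lid above 0.5 m/s).
It fails at once if a pot, cup, bowl or tool on the bench is moved by more than 20 mm (distance of any of pot_a, cup, pot_b, bowl, brush, loop_tool, rib from where it was at the start of the episode above 0.02 m).
It also fails if it takes over 64 s, if anything falls off the work surface, if the arm or the gripper's body presses on something with over 40 N, if the wrist force passes 120 N, or if a joint passes its speed limit or range.

### The arm

A 6-joint arm with a two-finger parallel gripper is mounted at the origin on the work surface. World frame = base frame: x ahead of the robot, y to its left, z up, the work surface at z = 0. Lengths are in m, angles in degrees, forces in N, time in s.
With the tool pointing down it reaches from about 0.25 to 0.725 m from the base axis. Payload 9.7 kg.
Tool frame: the origin (TCP) lies at the very end of the fingers, on their centre line; the grasp point (between the pads) lies 19 mm behind it (bot.pinch_z is the distance from the TCP to the grasp point, in m); x points along the fingers, z is the direction in which the jaws open and shut, and the axes are right-handed (so a half turn about x gives the same grasp; the last joint's range is limited). The gripper opens to 85 mm and grips with 20 to 120 N. Pads are 22 mm wide; open, the fingers measure 114 mm over their backs; the gripper's body (76 mm by 85 mm) begins 54 mm behind the grasp point. The pads swing forward as they close: fully open they stand 13 mm farther back than shut.
Start: joints at [-73.74, 4.979, 10.078, 95.1, 0, 90], TCP at [0.154, -0.528, 0.231] pointing down, gripper open.
Joint ranges: [-179.16, 179.16], [-48.56, 103.87], [-65.8, 70.77], [-126.05, 130.52], [-82.76, 87.17], [-180, 180]. Speed limits (degrees/s): [127.2, 127.2, 147.25, 180, 180, 180].

### API

Orientations are given as [roll, pitch, yaw] about the fixed x, y, z axes, in that order (R = Rz(yaw) Ry(pitch) Rx(roll)).
In Python, from workcell import bot gives the robot as it stands.
- The arm moves only by the tool play_rows, never from a script. Its argument "rows" is a list of rows, each a list of 3 entries, a list of its own where there are three numbers: the shift along the tool's x, y, z in cm, then the turn about the tool's x in degrees, then the finger opening in cm, from 0 to 8.54. A call has 1 to 12 rows; each row is the pose to reach, as a shift and turn from the pose commanded when the call began, along the tool's axes at that moment; what a row does not reach only later rows make up. A row lasts 1/12 s, in which the tool goes at most 41.7 mm and 7.16 degrees, less where a joint would pass 70% of its speed; a pose out of reach is approached as far as the arm can. A call with a gripper value outside its range is refused whole. The fingers move at their own pace and stop on an object; "squeeze" is the grip in N (left out, the last holds). Time passes only in rows, so rows that repeat a pose let the fingers close. It gives the time, the measured TCP pose, the force and the opening at its end, in the units of the state.
- bot.get_obs(): the state, without advancing time (a new reading comes with each control period).
- bot.camera(name): name is "scene" or "top"; returns (picture, depth): 480x640x3 uint8, blue, green, red; 480x640 float32, m along the optical axis (not along the pixel's ray), 0 where there is no reading.
- bot.camera_model(name): a dict with "fx", "fy", "cx", "cy" (pixels), "origin" and "attitude" of the camera in the world. Camera axes: x right, y down, z forward; pixel columns grow to the right and rows downward; lengths in m; the calibration is good to about 2 mm. A picture is of the moment at which its call begins. camera_model takes no time and is no camera call.
- bot.job_done(): hands the job in, once; it reports no verdict.
The state is a dict: "time": time; "q": joint angles; "qd": joint speeds; "joint_efforts": joint torques, N m; "ee_pos": TCP position; "tcp_rot": TCP orientation; "wrist_force": force on the tool from outside, world axes, zero at the start; "torque": the same for the moment, N m; "opening": finger opening in m.
Only numpy, scipy, OpenCV 4.12 (cv2) and the standard library are available. Lean on these libraries where they do the work, as an engineer would, in place of code of your own. Each camera call takes 0.05 s, during which the arm holds its last target.

## Working session

There is one attempt and no reset: what is moved stays moved. The work goes in short steps, Python scripts to look and compute and a tool call to move; the robot and the scene stay as the last step left them, time stands still between calls to the robot, and variables do not carry over. Pictures are saved under pics/ and viewed, and the job is handed in when it is done.

Besides the shell and the picture viewer there is one more tool, called after "Call:" as name(argument=value, ...), one argument or row to a line, values as JSON. play_rows: Moves the arm, as the interface text tells. Its arguments: {"type":"object","properties":{"rows":{"type":"array"},"squeeze":{"type":"number"}},"required":["rows"]}

```bash
ls; mkdir -p pics
python3 - <<'E'
from workcell import bot
import cv2,numpy as np
for n in ("scene","top"):
    p,d=bot.camera(n); cv2.imwrite(f"pics/{n}0.png",p); np.save(f"{n}0.npy",d); cv2.imwrite
    print(n,bot.camera_model(n))
print(bot.get_obs()); print(bot.pinch_z)
E
```

```text
pics
scene {'fx': 435.8732607427968, 'fy': 435.8732607427968, 'cx': 317.7417214362955, 'cy': 236.23728176404637, 'origin': array([1.0211271 , 0.55202843, 0.70873102]), 'attitude': array([-128.74739833,    0.29539614,  139.12078635])}
top {'fx': 523.1694351918571, 'fy': 523.1694351918571, 'cx': 326.0048921978032, 'cy': 238.8550566992467, 'origin': array([0.40559694, 0.01928026, 1.15079192]), 'attitude': array([-173.12069484,   -0.99667743,  -89.43577356])}
{'time': 0.1, 'q': array([-7.37392142e+01,  5.00747936e+00,  1.00398311e+01,  9.50997881e+01,
       -1.14570127e-03,  8.99993684e+01]), 'qd': array([-0.05580794, -0.13452259,  0.1543228 ,  0.04040593,  0.1285343 ,
       -0.13256249]), 'joint_efforts': array([-4.77281774e-04, -5.21557832e+01,  4.65656161e+01,  1.58710202e-02,
       -1.49666494e-05,  6.69291438e-06]), 'ee_pos': array([ 0.15394306, -0.5278052 ,  0.23066597]), 'tcp_rot': array([-179.02730635,   89.93255392,  107.23411172]), 'wrist_force': array([-0.16929664, -0.52893296, -0.10303676]), 'torque': array([ 0.03420448, -0.0371694 , -0.02302381]), 'opening': 0.08527697155630334}
0.0187
```

View pics/top0.png

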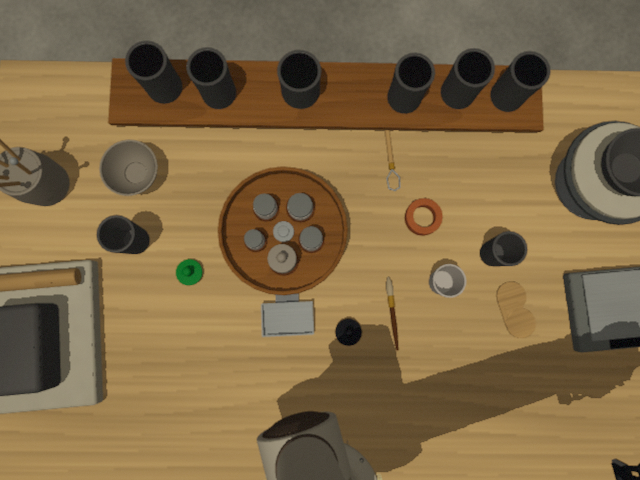

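View pics/scene0.png

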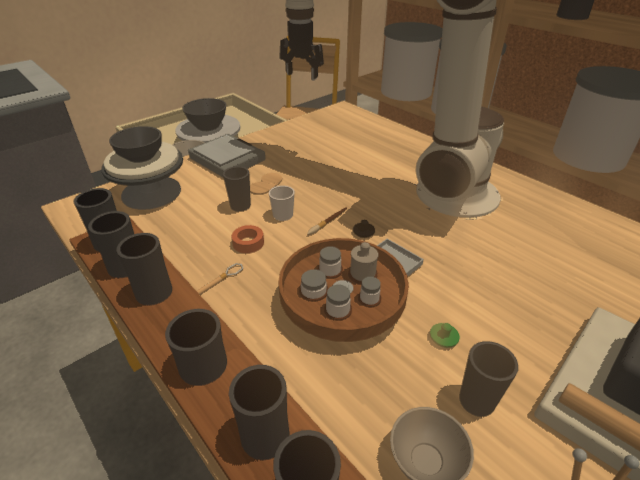

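Top view: carousel at (283,231), the stoneware knobbed lid at (282,258), ledge (288,317), terracotta ring (424,217). The look-alikes are green at (189,272) and black at (348,332). I'll measure and enlarge.

```bash
cat > h.py <<'E'
import numpy as np,cv2
from scipy.spatial.transform import Rotation as R
from workcell import bot
def cloud(n,d):
    m=bot.camera_model(n); v,u=np.mgrid[:480,:640]
    P=np.stack([(u-m['cx'])/m['fx']*d,(v-m['cy'])/m['fy']*d,d],-1)
    W=P@R.from_euler('xyz',m['attitude'],degrees=True).as_matrix().T+m['origin']
    W[d==0]=np.nan
    return W
def fitc(P,z0=None):
    A=np.c_[2*P[:,:2],np.ones(len(P))];s=np.linalg.lstsq(A,(P[:,:2]**2).sum(1),rcond=None)[0]
    return s[:2],np.sqrt(s[2]+s[0]**2+s[1]**2)
E
python3 - <<'E'
from h import *
W={n:cloud(n,np.load(n+'0.npy')) for n in('top','scene')}
T=W['top'];S=W['scene']
for u,v in [(282,258),(282,253),(280,268),(288,317),(424,203),(424,217),(300,205),(265,205),(255,238),(312,238),(283,231),(265,330),(189,272),(348,332),(500,150)]: print('top',u,v,T[v,u].round(4))
for u,v in [(364,246),(364,262),(248,232),(398,258)]: print('scene',u,v,S[v,u].round(4))
for n,box in(('top',(210,160,450,345)),('scene',(230,200,480,350))):
    p=cv2.imread(f'pics/{n}0.png');x0,y0,x1,y1=box
    cv2.imwrite(f'pics/{n}0c.png',cv2.resize(p[y0:y1,x0:x1],None,fx=3.2,fy=3.2,interpolation=cv2.INTER_CUBIC))
E
```

```text
top 282 258 [0.4901 0.0883 0.1313]
top 282 253 [0.4998 0.0884 0.1329]
top 280 268 [0.4723 0.0937 0.1044]
top 288 317 [0.3729 0.0809 0.0127]
top 424 203 [ 0.6217 -0.2113  0.0338]
top 424 217 [ 0.5957 -0.217   0.0045]
top 300 205 [0.6045 0.0565 0.0837]
top 265 205 [0.6017 0.1277 0.0937]
top 255 238 [0.5334 0.1465 0.0932]
top 312 238 [0.534  0.0306 0.0997]
top 283 231 [0.5538 0.0925 0.0539]
top 265 330 [0.345  0.1294 0.0145]
top 189 272 [0.466  0.2909 0.0367]
top 348 332 [ 0.3438 -0.0468  0.0399]
top 500 150 [ 0.7527 -0.393   0.0011]
scene 364 246 [0.5016 0.0928 0.1309]
scene 364 262 [0.5168 0.1097 0.1072]
scene 248 232 [ 0.5822 -0.2349  0.0156]
scene 398 258 [0.3646 0.0829 0.0112]
```

View pics/top0c.png

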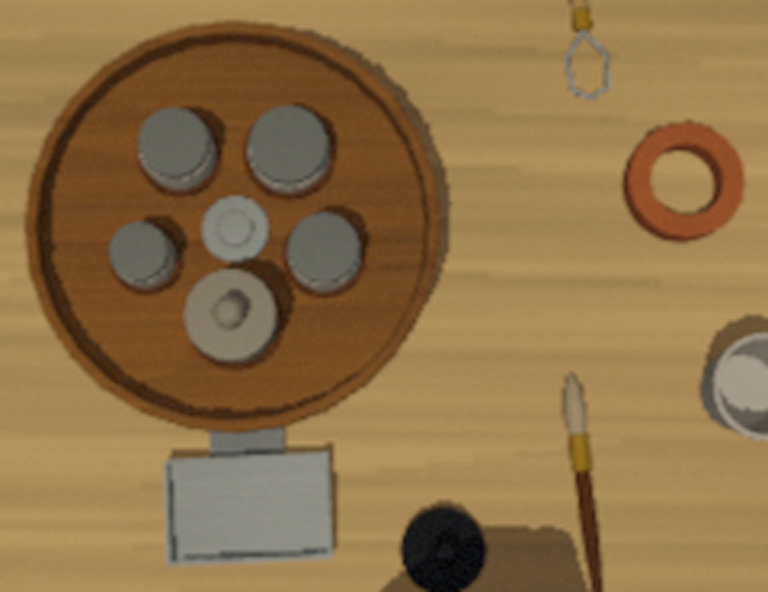

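View pics/scene0c.png

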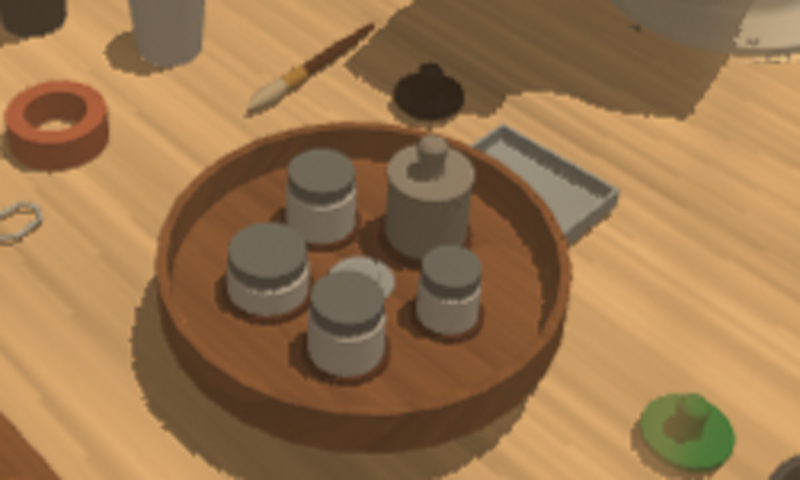

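The crops confirm the target: the only stoneware lid is on the tallest jar, at top (282,258), and the black and green look-alikes are on the bench. The chuck is the only terracotta ring, at (424,217). Next I'll get accurate centres by fitting.

Run:
```python
from h import *
from scipy.optimize import least_squares
W={n:cloud(n,np.load(n+'0.npy')) for n in('top','scene')}
def sel(n,c,r,z0,z1):
    P=W[n].reshape(-1,3);m=(np.hypot(P[:,0]-c[0],P[:,1]-c[1])<r)&(P[:,2]>z0)&(P[:,2]<z1);return P[m]
for n in W:
    # knob top
    P=sel(n,(.495,.09),.03,.125,.14); print(n,'knob top',len(P),P.mean(0).round(4),(P.min(0)+P.max(0))/2, np.ptp(P,axis=0))
    P=sel(n,(.495,.09),.04,.1005,.110); print(n,'plate',len(P),P.mean(0).round(4),(P.min(0)+P.max(0))[:2]/2,np.ptp(P,axis=0).round(4))
    P=sel(n,(.555,.09),.15,.069,.079); r=np.hypot(P[:,0]-.555,P[:,1]-.09);P=P[(r>.12)];c,rr=fitc(P); print(n,'rim',len(P),c.round(4),rr.round(4))
    P=sel(n,(.596,-.213),.05,.026,.036); c,rr=fitc(P); print(n,'chuck',len(P),c.round(4),rr.round(4),P.mean(0).round(4),(P.min(0)+P.max(0))[:2]/2,np.ptp(P,axis=0).round(4))
    P=sel(n,(.37,.08),.075,.008,.035)
    k=(P[:,0]<.41)
    b=cv2.minAreaRect((P[k][:,:2]*1000).astype(np.float32)); print(n,'ledge',len(P),b)
    for nm,c in dict(j1=(.604,.0565),j2=(.602,.1277),j3=(.533,.1465),j4=(.534,.03)).items():
        P=sel(n,c,.028,.082,.104);print(n,nm,P.mean(0).round(4),((P.min(0)+P.max(0))[:2]/2).round(4))
```

```text
top knob top 81 [0.493  0.0897 0.1317] [0.49317836 0.08945837 0.13164747] [0.0179466  0.01788016 0.00997892]
top plate 538 [0.4928 0.0896 0.1068] [0.49256345 0.09004733] [0.0562 0.0564 0.0082]
top rim 1547 [0.5548 0.0916] 0.1301
top chuck 641 [ 0.5948 -0.2126] 0.0329 [ 0.5949 -0.2127  0.0307] [ 0.59487639 -0.21276523] [0.0779 0.0773 0.0099]
top ledge 1869 ((365.4617004394531, 86.01079559326172), (87.43820190429688, 118.29757690429688), 0.5681658387184143)
top j1 [0.6056 0.0571 0.0846] [0.6057 0.0566]
top j2 [0.6028 0.1285 0.0952] [0.6038 0.1287]
top j3 [0.5338 0.1496 0.0916] [0.5339 0.1495]
top j4 [0.5364 0.032  0.0955] [0.5372 0.0328]
scene knob top 54 [0.4982 0.0906 0.1294] [0.49730454 0.08925283 0.12941178] [0.01590328 0.02073047 0.00776086]
scene plate 338 [0.5011 0.0934 0.105 ] [0.49642671 0.08893649] [0.0573 0.0587 0.0093]
scene rim 1332 [0.5587 0.0917] 0.1303
scene chuck 335 [ 0.5992 -0.2128] 0.0332 [ 0.6002 -0.2116  0.0286] [ 0.59970127 -0.21344827] [0.078  0.0833 0.0066]
scene ledge 651 ((370.21923828125, 79.76358795166016), (67.0308609008789, 112.62831115722656), 2.759279489517212)
scene j1 [0.6082 0.057  0.0829] [0.6076 0.0564]
scene j2 [0.6096 0.1317 0.0929] [0.6074 0.1291]
scene j3 [0.5397 0.1512 0.0893] [0.5376 0.1496]
scene j4 [0.5414 0.0348 0.0928] [0.5394 0.0317]
```

Run:
```python
from h import *
o=bot.get_obs(); M=R.from_euler('xyz',o['tcp_rot'],degrees=True).as_matrix(); print(M.round(3)); print(o['q'])
W=cloud('top',np.load('top0.npy'))
# ledge outline at z=.025 from colour-free: points within band
P=W[285:345,250:330].reshape(-1,3);P=P[(P[:,0]<.403)&(P[:,2]>.006)]
print(cv2.minAreaRect((P[:,:2]*1000).astype(np.float32)))
m=bot.camera_model('top');Rc=R.from_euler('xyz',m['attitude'],degrees=True).as_matrix()
def ray(u,v,z):
    d=Rc@np.array([(u-m['cx'])/m['fx'],(v-m['cy'])/m['fy'],1]);return m['origin']+d*(z-m['origin'][2])/d[2]
# ledge corners from crop (scale 3.2, offset 210,160)
for u,v in [(167,456),(330,450),(332,553),(170,563)]: print(ray(210+u/3.2,160+v/3.2,.025).round(4))
```

```text
[[-0.     0.96   0.28 ]
 [ 0.001  0.28  -0.96 ]
 [-1.    -0.    -0.001]]
[-7.37392142e+01  5.00747936e+00  1.00398311e+01  9.50997881e+01
 -1.14570127e-03  8.99993684e+01]
((360.2100830078125, 72.36094665527344), (85.39188385009766, 159.7467803955078), 0.5615605115890503)
[0.4033 0.1358 0.025 ]
[0.4084 0.0272 0.025 ]
[0.3406 0.0251 0.025 ]
[0.3331 0.1321 0.025 ]
```

Both cameras agree on the lid→chuck offset (+101.8, −302.3 mm), and the jar already looks within about 2° of the front. I'll move towards the lid, turning the jaw axis to world +y.

Call:
play_rows(
  rows=[
    [[0,1,-1],-4,6],
    [[0,3,-3],-11,6],
    [[0,5,-5],-18,6],
    [[0,7,-7],-25,6],
    [[0,9.5,-9.5],-32,6],
    [[0,12,-12],-39,6],
    [[0,14.5,-14.5],-46,6],
    [[0,17,-17],-53,6],
    [[0,19.5,-19.5],-60,6],
    [[0,22,-22],-67,6],
    [[0,24,-24],-74,6],
    [[0,25,-25],-81,6],
  ],
)

```text
time: 1.1
ee_pos: [0.3248, -0.2155, 0.2312]
tcp_rot: [52.3, 90.0, 60.0]
wrist_force: [-0.1, -1.0, -0.7]
opening: 0.0602
```

```bash
cat > rel.py <<'E'
# usage: rel.py x y z  -> shift in tool axes (cm) and turn to have jaws along +y
import sys
from h import *
o=bot.get_obs(); M=R.from_euler('xyz',o['tcp_rot'],degrees=True).as_matrix()
print('t',round(o['time'],2),'pos',o['ee_pos'].round(4),'q',o['q'].round(1),'open',round(o['opening'],4),'F',o['wrist_force'].round(1))
print('z axis',M[:,2].round(3),'x axis',M[:,0].round(4))
if len(sys.argv)>3:
    t=np.array(list(map(float,sys.argv[1:4])));print('shift cm',(M.T@(t-o['ee_pos'])*100).round(2))
a=np.degrees(np.arctan2(M[1,2],M[0,2])); print('turn',round((a-90+180)%360-180,2))
E
python3 rel.py .495 .0895 .18
```

```text
t 1.1 pos [ 0.3248 -0.2155  0.2312] q [-33.6 -16.7  -9.8  96.9   0.   48.7] open 0.0602 F [-0.1 -1.  -0.7]
z axis [0.991 0.134 0.   ] x axis [ 3.e-04  5.e-04 -1.e+00]
shift cm [ 5.14 27.94 20.96]
turn -82.28
```

Call:
play_rows(
  rows=[
    [[0,1,1],-4,6],
    [[0,3.5,2.5],-11,6],
    [[0,6,4.5],-18,6],
    [[0,9,6.5],-25,6],
    [[0,12,9],-32,6],
    [[0,15,11.5],-39,6],
    [[0,18,13.5],-46,6],
    [[0,21,15.5],-53,6],
    [[0,24,18],-60,6],
    [[1,26,19.5],-67,6],
    [[2,27.4,20.5],-74,6],
    [[3,27.9,21],-81,6],
  ],
)

```text
time: 2.1
ee_pos: [0.4977, 0.0876, 0.2001]
tcp_rot: [80.5, 89.9, 169.3]
wrist_force: [0.4, -0.9, 0.8]
opening: 0.0601
```

```bash
python3 rel.py .495 .0895 .15
python3 - <<'E'
from h import *
for n in ("scene","top"):
    p,d=bot.camera(n); cv2.imwrite(f"pics/{n}1.png",p); np.save(f"{n}1.npy",d)
E
```

```text
t 2.1 pos [0.4977 0.0876 0.2001] q [10.  -1.6 -0.2 91.5  0.  11.2] open 0.0601 F [ 0.4 -0.9  0.8]
z axis [0.022 1.    0.   ] x axis [-9.e-04  2.e-04 -1.e+00]
shift cm [5.01 0.27 0.18]
turn -1.26
```

View pics/scene1.png

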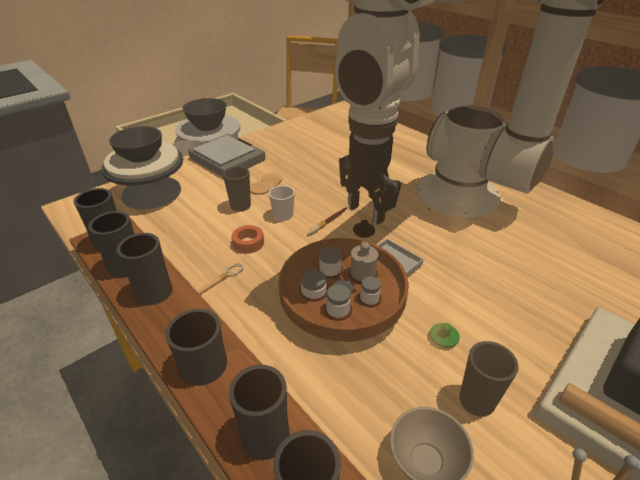

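View pics/top1.png

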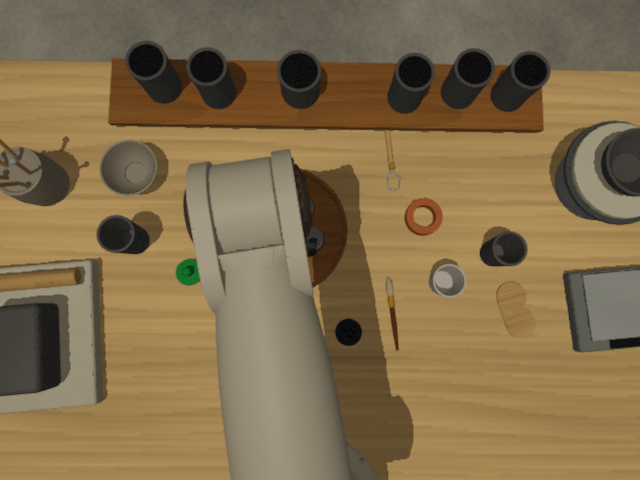

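Scene view: the open fingertips at about (353,207) and (379,220) are above the lid knob at (364,246). The top camera's view of the tray is blocked by the arm. I'll compare the projected TCP with the picture to check the scene camera's bias.

Run:
```python
from h import *
m=bot.camera_model('scene');Rc=R.from_euler('xyz',m['attitude'],degrees=True).as_matrix()
def pr(P):
    c=Rc.T@(np.array(P)-m['origin']);return np.array([m['cx']+m['fx']*c[0]/c[2],m['cy']+m['fy']*c[1]/c[2]])
p=cv2.imread('pics/scene1.png');s=8;x0,y0=325,180
q=cv2.resize(p[y0:y0+75,x0:x0+100],None,fx=s,fy=s,interpolation=cv2.INTER_CUBIC)
# tips with opening 60 mm: pad inner faces at y +-30, pad width 22
for P in [(.4977,.0876,.200),(.4977+.011,.0876+.030,.208),(.4977-.011,.0876+.030,.208),(.4977+.011,.0876-.030,.208),(.4977-.011,.0876-.03,.208),(.495,.0895,.132)]:
    u=(pr(P)-[x0,y0]+.5)*s; cv2.circle(q,tuple(int(a) for a in u),4,(0,0,255),1)
cv2.imwrite('pics/s1c.png',q)
W=cloud('scene',np.load('scene1.npy'));P=W[180:240,330:410].reshape(-1,3);P=P[(P[:,2]>.195)&(P[:,2]<.235)]
lo=P[P[:,1]<.0876];hi=P[P[:,1]>.0876]
print(P[:,2].min(),lo.min(0),lo.max(0),hi.min(0),hi.max(0))
```

```text
0.20444449212594695 [0.48784324 0.04270444 0.20450502] [0.51221044 0.05900925 0.23467291] [0.49471975 0.11620914 0.20444449] [0.51412161 0.13166352 0.23477143]
```

View pics/s1c.png

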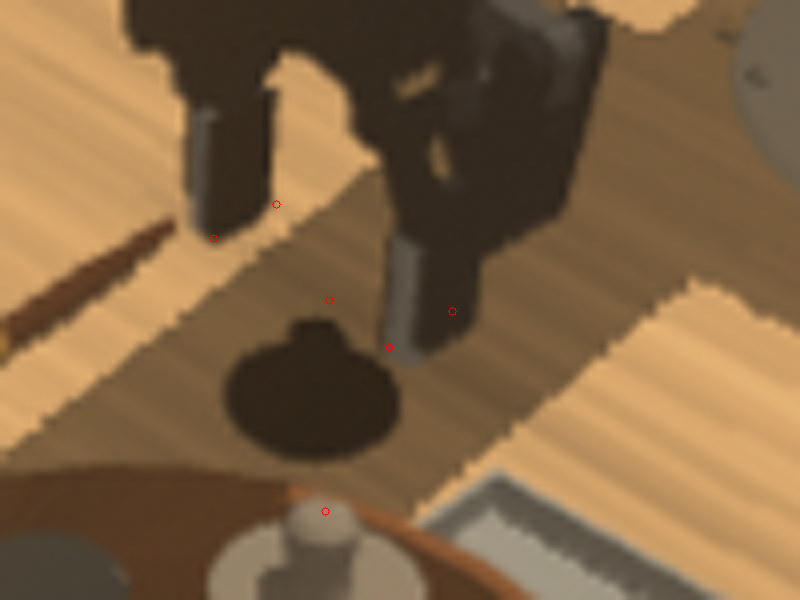

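Camera x readings straddle the truth by ±2 mm; I'll take the lid at (0.494, 0.0895). Going down to TCP z ≈ 0.110.

Call:
play_rows(
  rows=[
    [[1,0.2,0.1],-1,6],
    [[2.5,0.35,0.2],-1,6],
    [[4.5,0.35,0.2],-1,6],
    [[6.5,0.35,0.2],-1,6],
    [[8,0.35,0.2],-1,6],
    [[8.7,0.35,0.2],-1,5],
    [[9,0.35,0.2],-1,4],
    [[9,0.35,0.2],-1,3.5],
    [[9,0.35,0.2],-1,3.5],
  ],
)

```text
time: 2.95
ee_pos: [0.494, 0.0872, 0.1124]
tcp_rot: [-79.8, 89.9, 9.4]
wrist_force: [-0.3, 0.1, -0.1]
opening: 0.0347
```

```bash
python3 rel.py .494 .0895 .11
python3 - <<'E'
from h import *
p,d=bot.camera('scene'); cv2.imwrite("pics/s2.png",cv2.resize(p[170:310,270:430],None,fx=5,fy=4.2,interpolation=cv2.INTER_CUBIC))
E
```

```text
t 2.95 pos [0.494  0.0872 0.1124] q [ 10.   -2.4 -10.6  81.8  -0.   10.8] open 0.0347 F [-0.3  0.1 -0.1]
z axis [0.014 1.    0.   ] x axis [ 1.2e-03  2.0e-04 -1.0e+00]
shift cm [0.24 0.   0.23]
turn -0.82
```

View pics/s2.png

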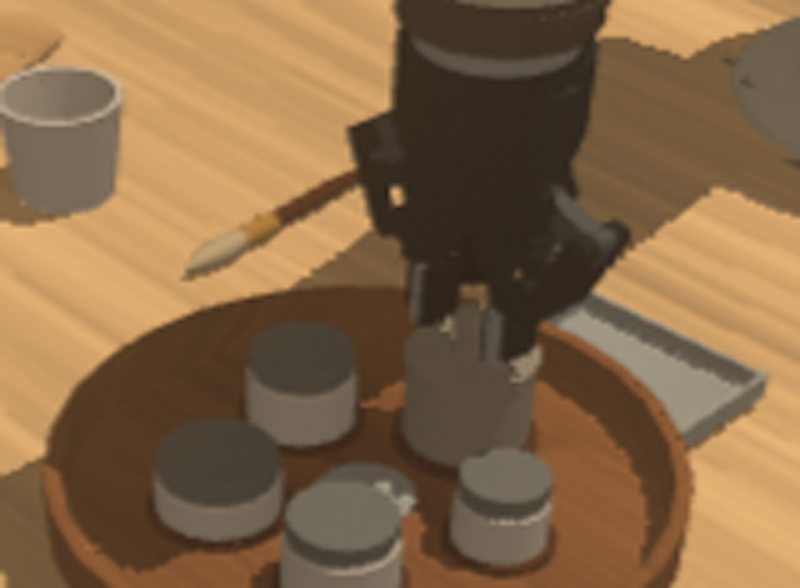

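The knob stands between the fingers, slightly towards the +y finger. I'll centre on it and close gently.

Call:
play_rows(
  rows=[
    [[0.2,0,0.2],0,3.5],
    [[0.2,0,0.2],0,3],
    [[0.2,0,0.2],0,2.4],
    [[0.2,0,0.2],0,1.9],
    [[0.2,0,0.2],0,1.5],
    [[0.2,0,0.2],0,1],
    [[0.2,0,0.2],0,1],
    [[0.2,0,0.2],0,1],
  ],
  squeeze=30,
)

```text
time: 3.67
ee_pos: [0.4938, 0.0895, 0.1096]
tcp_rot: [-60.9, 90.0, 28.4]
wrist_force: [-0.4, 1.4, 4.3]
opening: 0.0186
```

```bash
python3 rel.py .494 .0895 .11
```

```text
t 3.67 pos [0.4938 0.0895 0.1096] q [ 10.3  -2.3 -10.8  81.5   0.   11. ] open 0.0186 F [-0.4  1.4  4.3]
z axis [0.013 1.    0.   ] x axis [ 5.e-04  3.e-04 -1.e+00]
shift cm [-0.04 -0.02 -0.  ]
turn -0.74
```

Call:
play_rows(
  rows=[
    [[-0.1,0,0],0,1],
    [[-0.4,0,0],0,1],
    [[-1,0,0],0,1],
    [[-2,0,0],0,1],
    [[-3,0,0],0,1],
    [[-4,0,0],0,1],
    [[-5,0,0],0,1],
    [[-5.5,0,0],0,1],
    [[-5.5,0,0],0,1],
    [[-5.5,0,0],0,1],
  ],
)

```text
time: 4.5
ee_pos: [0.4938, 0.0894, 0.1645]
tcp_rot: [-79.5, 90.0, 9.8]
wrist_force: [0.2, -0.3, -0.4]
opening: 0.0185
```

```bash
python3 rel.py .5955 -.2127 .165
python3 - <<'E'
from h import *
p,d=bot.camera('scene'); cv2.imwrite("pics/s3.png",cv2.resize(p[150:310,270:430],None,fx=4,fy=3.7,interpolation=cv2.INTER_CUBIC)); np.save('s3.npy',d)
E
```

```text
t 4.5 pos [0.4938 0.0894 0.1645] q [10.3 -2.5 -4.9 87.5 -0.  11. ] open 0.0185 F [ 0.2 -0.3 -0.4]
z axis [0.013 1.    0.   ] x axis [ 5.e-04  1.e-04 -1.e+00]
shift cm [ -0.05 -10.56 -30.08]
turn -0.74
```

View pics/s3.png

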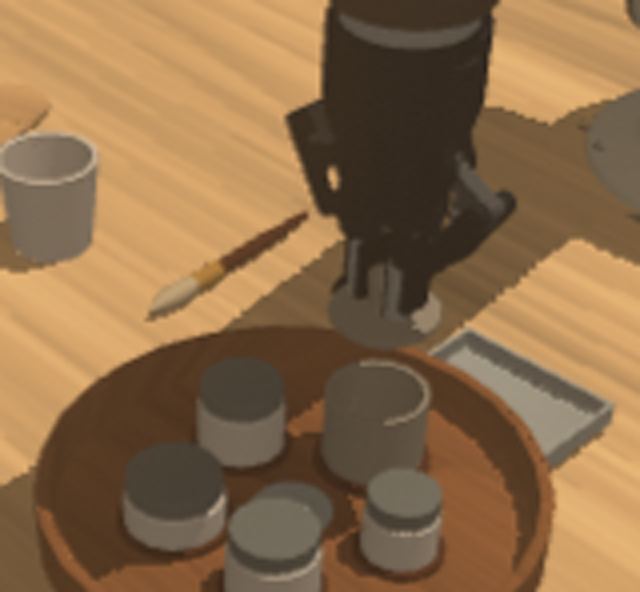

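The lid is in the fingers, level, and the jar is open. Carrying it over the chuck at about the same height.

Call:
play_rows(
  rows=[
    [[0,-0.3,-1],0,1],
    [[0,-1,-3],0,1],
    [[0,-2,-6],0,1],
    [[0,-3.2,-9],0,1],
    [[0,-4.3,-12.2],0,1],
    [[0,-5.4,-15.5],0,1],
    [[0,-6.6,-18.8],0,1],
    [[0,-7.7,-22],0,1],
    [[0,-8.8,-25],0,1],
    [[0,-9.7,-27.6],0,1],
    [[0,-10.3,-29.4],0,1],
    [[0,-10.56,-30.1],0,1],
  ],
)

```text
time: 5.55
ee_pos: [0.5952, -0.2161, 0.1628]
tcp_rot: [92.1, 89.9, -178.8]
wrist_force: [0.0, 1.0, -0.9]
opening: 0.0189
```

Call:
play_rows(
  rows=[
    [[1,0,0],0,1],
    [[2.5,0,0],0,1],
    [[4,0,0],0,1],
    [[5.5,0,0],0,1],
    [[6.5,0,0],0,1],
    [[7,0,0],0,1],
    [[7,0,0],0,1],
    [[7,0,0],0,1],
  ],
)

```text
time: 6.22
ee_pos: [0.5953, -0.2125, 0.0946]
tcp_rot: [-87.7, 90.0, 1.6]
wrist_force: [-0.3, 0.2, 0.4]
opening: 0.0188
```

```bash
python3 rel.py .5956 -.2129 .0395
python3 - <<'E'
from h import *
p,d=bot.camera('scene'); cv2.imwrite("pics/s4.png",cv2.resize(p[150:270,180:320],None,fx=5,fy=5,interpolation=cv2.INTER_CUBIC)); np.save('s4.npy',d);cv2.imwrite('pics/s4f.png',p)
W=cloud('scene',d);P=W[180:270,200:300].reshape(-1,3)
L=P[(np.hypot(P[:,0]-.597,P[:,1]+.213)<.045)]
for z0,z1 in((.068,.09),(.087,.094),(.022,.034)):
    Q=L[(L[:,2]>z0)&(L[:,2]<z1)];print(z0,len(Q),((Q.min(0)+Q.max(0))/2).round(4),np.ptp(Q,axis=0).round(4))
p,d=bot.camera('top'); cv2.imwrite("pics/t4.png",p)
E
```

```text
t 6.22 pos [ 0.5953 -0.2125  0.0946] q [-19.6  15.7   7.2  81.5   0.  -18.9] open 0.0188 F [-0.3  0.2  0.4]
z axis [0.012 1.    0.   ] x axis [ 2.e-04  0.e+00 -1.e+00]
shift cm [ 5.51 -0.03 -0.04]
turn -0.71
0.068 122 [ 0.598  -0.2112  0.0834] [0.0567 0.0544 0.0132]
0.087 185 [ 0.598  -0.2115  0.0899] [0.0566 0.0551 0.0058]
0.022 400 [ 0.599  -0.2131  0.0275] [0.0799 0.0802 0.011 ]
```

View pics/s4.png

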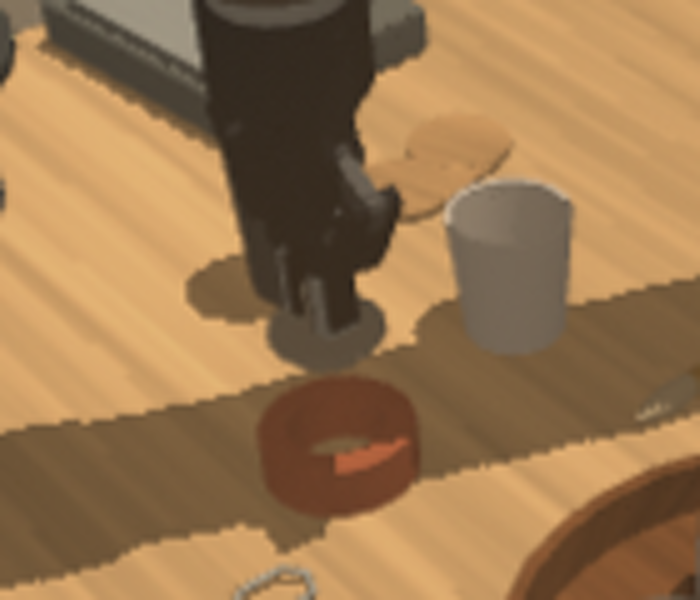

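View pics/t4.png

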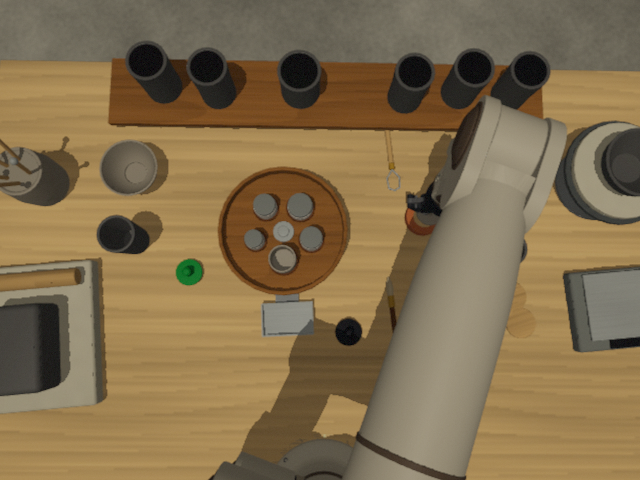

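Scene view: the lid hangs over the chuck, about 1–2 mm off centre. The top view shows the open jar (282,259) still facing the ledge. Lowering with a small −y correction.

Call:
play_rows(
  rows=[
    [[0.5,-0.05,-0.12],0,1],
    [[1.5,-0.05,-0.12],0,1],
    [[2.5,-0.05,-0.12],0,1],
    [[3.3,-0.05,-0.12],0,1],
    [[3.8,-0.05,-0.12],0,1],
    [[4.2,-0.05,-0.12],0,1],
    [[4.5,-0.05,-0.12],0,1],
    [[4.8,-0.05,-0.12],0,1],
    [[5.1,-0.05,-0.12],0,1],
    [[5.3,-0.05,-0.12],0,1],
    [[5.4,-0.05,-0.12],0,1],
    [[5.4,-0.05,-0.12],0,1],
  ],
)

```text
time: 7.32
ee_pos: [0.5958, -0.2141, 0.0402]
tcp_rot: [68.8, 90.0, 158.0]
wrist_force: [0.1, 0.9, -1.5]
opening: 0.0189
```

```bash
python3 rel.py .5956 -.2139 .0395
python3 - <<'E'
from h import *
p,d=bot.camera('scene'); cv2.imwrite("pics/s5.png",cv2.resize(p[150:270,180:320],None,fx=5,fy=5,interpolation=cv2.INTER_CUBIC)); np.save('s5.npy',d)
E
```

```text
t 7.32 pos [ 0.5958 -0.2141  0.0402] q [-19.8  16.8   2.6  75.8   0.  -19. ] open 0.0189 F [ 0.1  0.9 -1.5]
z axis [0.013 1.    0.   ] x axis [-1.e-04  0.e+00 -1.e+00]
shift cm [0.07 0.02 0.02]
turn -0.74
```

View pics/s5.png

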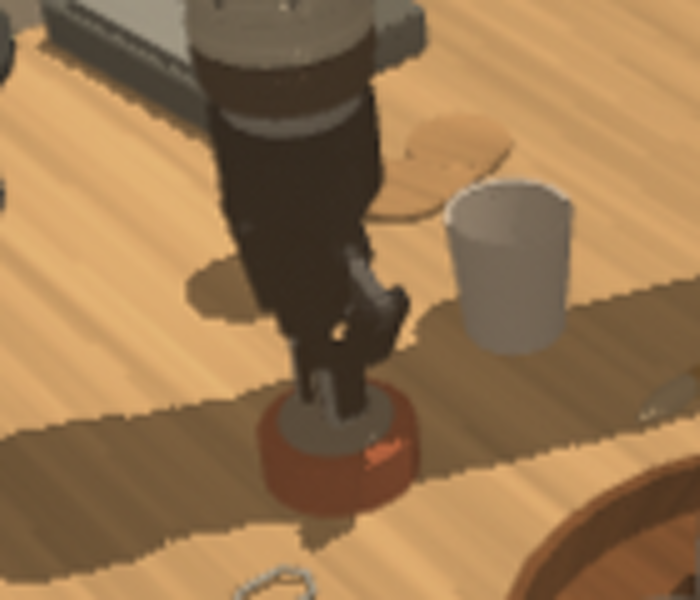

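The flange is in the hole and the lid sits centred, with about 0.7 mm left. I'll touch down, then open a little.

Call:
play_rows(
  rows=[
    [[0.05,0,0],0,1],
    [[0.1,0,0],0,1],
    [[0.12,0,0],0,1],
    [[0.12,0,0],0,1],
  ],
)

```text
time: 7.7
ee_pos: [0.596, -0.2142, 0.0397]
tcp_rot: [-108.2, 90.0, -18.9]
wrist_force: [-1.2, 0.1, 4.9]
opening: 0.019
```

Call:
play_rows(
  rows=[
    [[0,0,0],0,2],
    [[0,0,0],0,2.2],
    [[0,0,0],0,2.6],
    [[0,0,0],0,3],
    [[0,0,0],0,3.5],
    [[0,0,0],0,3.5],
    [[0,0,0],0,3.5],
  ],
)

```text
time: 8.28
ee_pos: [0.5958, -0.2141, 0.039]
tcp_rot: [96.9, 90.0, -173.8]
wrist_force: [0.5, -0.6, 0.5]
opening: 0.0349
```

```bash
python3 rel.py
python3 - <<'E'
from h import *
p,d=bot.camera('scene'); cv2.imwrite("pics/s6.png",cv2.resize(p[180:270,190:310],None,fx=6,fy=6,interpolation=cv2.INTER_CUBIC)); np.save('s6.npy',d)
W=cloud('scene',d);P=W[180:270,200:300].reshape(-1,3)
L=P[(np.hypot(P[:,0]-.597,P[:,1]+.213)<.028)&(P[:,2]<.042)&(P[:,2]>.02)]
A=np.c_[L[:,:2],np.ones(len(L))];print(np.linalg.lstsq(A,L[:,2],rcond=None)[0],np.median(L[:,2]))
E
```

```text
t 8.28 pos [ 0.5958 -0.2141  0.039 ] q [-19.8  16.8   2.5  75.6  -0.  -19. ] open 0.0349 F [ 0.5 -0.6  0.5]
z axis [ 0.013  1.    -0.   ] x axis [-1.e-04 -0.e+00 -1.e+00]
turn -0.74
[ 0.012016   -0.04570847  0.01818875] 0.035129182558377825
```

View pics/s6.png

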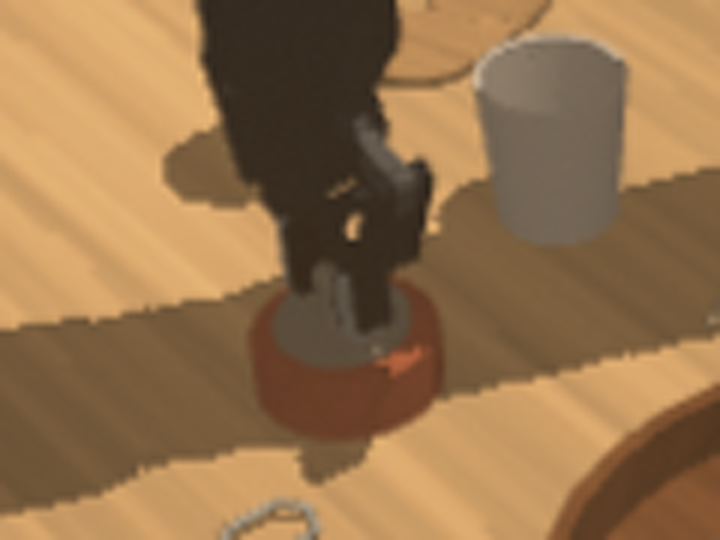

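Seated, plate top at 35–36 mm. Going straight up, then towards the −y rim of the tray.

Call:
play_rows(
  rows=[
    [[-0.3,0,0],0,3.5],
    [[-1,0,0],0,3.5],
    [[-2,0,0],0,3.5],
    [[-4,0,0],0,3.5],
    [[-6,0,0],0,3.5],
    [[-8,0,0],0,3.5],
    [[-10,0,0],0,3.5],
    [[-12,0,0],0,3.5],
    [[-12,0.5,2],0,3.5],
    [[-12,1,4],0,3.5],
    [[-12,1.5,6],0,3.5],
    [[-12,2,8],0,3.5],
  ],
)

```text
time: 9.33
ee_pos: [0.5768, -0.1332, 0.1605]
tcp_rot: [-100.8, 89.9, -11.6]
wrist_force: [-0.4, -0.3, -0.7]
opening: 0.0352
```

```bash
python3 rel.py .556 -.0394 .13
```

```text
t 9.33 pos [ 0.5768 -0.1332  0.1605] q [-13.    9.8   7.6  87.7   0.  -12.2] open 0.0352 F [-0.4 -0.3 -0.7]
z axis [ 0.013  1.    -0.   ] x axis [ 1.4e-03 -3.0e-04 -1.0e+00]
shift cm [3.04 2.21 9.36]
turn -0.77
```

Call:
play_rows(
  rows=[
    [[0,0.3,1],0,3.5],
    [[0,0.7,3],0,3.5],
    [[0,1.2,5],0,3.5],
    [[0.5,1.7,7],0,3.5],
    [[1.5,2,8.5],0,3.5],
    [[2.3,2.1,9.2],-0.7,3.5],
    [[3,2.1,9.3],-0.7,3.5],
    [[3,2.1,9.3],-0.7,3.5],
    [[3,2.1,9.3],-0.7,3.5],
  ],
)

```text
time: 10.08
ee_pos: [0.5571, -0.0413, 0.1289]
tcp_rot: [111.4, 90.0, -158.7]
wrist_force: [0.1, -1.3, 0.6]
opening: 0.0349
```

```bash
python3 rel.py .556 -.0394 .055
cat > meas.py <<'E'
import sys
from h import *
k=sys.argv[1]
for n in('scene','top'):
    p,d=bot.camera(n); cv2.imwrite(f"pics/{n}{k}.png",p); W=cloud(n,d).reshape(-1,3)
    def sel(c,r,z0,z1): 
        m=(np.hypot(W[:,0]-c[0],W[:,1]-c[1])<r)&(W[:,2]>z0)&(W[:,2]<z1);return W[m]
    a=(.5565,.0916)
    P=sel(a,.15,.069,.079);r=np.hypot(P[:,0]-a[0],P[:,1]-a[1]);P=P[(r>.12)&(P[:,1]>0)];c,rr=fitc(P)
    print(n,'rim',c.round(4),rr.round(4),len(P))
    P=sel((.495,.09),.036,.096,.107);
    if len(P)>10:
        cj,rj=fitc(P); print(n,'jar top',cj.round(4),rj.round(4),'mid',((P.min(0)+P.max(0))/2).round(4),'yaw',np.degrees(np.arctan2(c[1]-cj[1],c[0]-cj[0])).round(2),len(P))
    P=sel((.597,-.213),.028,.03,.042);print(n,'lid plate',P.mean(0).round(4),'mid',((P.min(0)+P.max(0))/2).round(4),len(P))
    P=sel((.597,-.213),.02,.055,.07);print(n,'knob',P.mean(0).round(4),len(P))
    P=sel((.597,-.213),.045,.022,.034);P=P[np.hypot(P[:,0]-.597,P[:,1]+.213)>.031];c,_=fitc(P);print(n,'chuck',c.round(4),len(P))
E
python3 meas.py 7
```

```text
t 10.08 pos [ 0.5571 -0.0413  0.1289] q [-4.2  5.4 -0.8 83.8 -0.  -4.2] open 0.0349 F [ 0.1 -1.3  0.6]
z axis [ 0.001  1.    -0.   ] x axis [-6.e-04 -2.e-04 -1.e+00]
shift cm [7.39 0.1  0.19]
turn -0.06
scene rim [0.5589 0.0918] 0.1301 1059
scene jar top [0.4966 0.0896] 0.026 mid [0.4965 0.0887 0.0992] yaw 2.04 127
scene lid plate [ 0.5998 -0.2085  0.0351] mid [ 0.5975 -0.213   0.0357] 212
scene knob [ 0.6007 -0.2111  0.0595] 36
scene chuck [ 0.5988 -0.213 ] 221
top rim [0.5548 0.0916] 0.13 1062
top jar top [0.4931 0.0901] 0.0259 mid [0.4937 0.0904 0.101 ] yaw 1.48 145
top lid plate [ 0.5961 -0.2175  0.0367] mid [ 0.597  -0.2185  0.0358] 338
top knob [ 0.5948 -0.2124  0.0611] 68
top chuck [ 0.5957 -0.2132] 238
```

View pics/scene7.png

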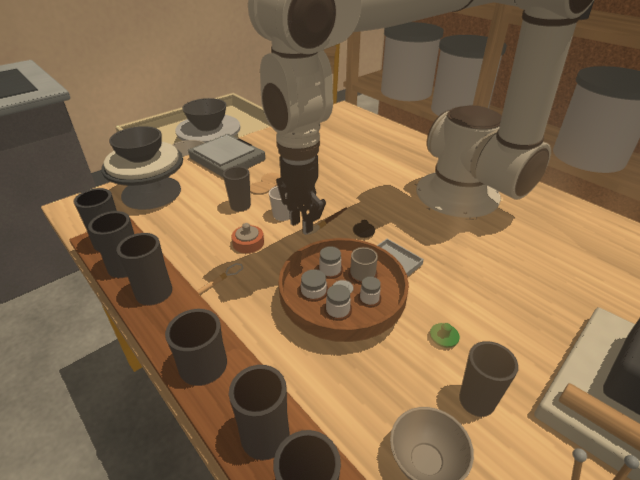

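View pics/top7.png

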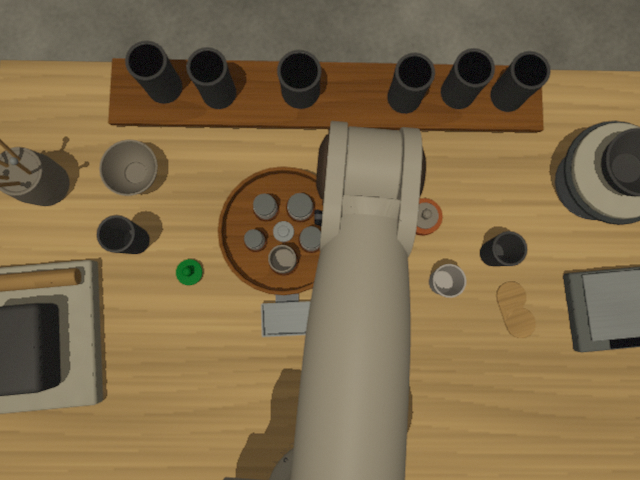

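The lid is knob up in the chuck, with knob and chuck centres within 1–2 mm. The tray yaw is about 1.8° against about 3° for the stand, so the jar is about 2 mm from the front point. To keep the knuckles away from the jars, I'll grip the rim in the middle of the gap between two jars (direction 290°), with the jaws radial.

Call:
play_rows(
  rows=[
    [[0,-0.7,0.1],-4,3.5],
    [[0,-2,0.4],-10,3.5],
    [[0,-3.2,0.7],-15,3.5],
    [[0,-4,0.9],-19,3.5],
    [[0,-4.3,1],-19.8,3.5],
    [[0,-4.3,1],-19.8,3.5],
    [[0,-4.3,1],-19.8,3.5],
    [[0,-4.3,1],-19.8,3.5],
  ],
)

```text
time: 10.85
ee_pos: [0.5998, -0.031, 0.1293]
tcp_rot: [-168.3, 90.0, -58.7]
wrist_force: [-0.2, 0.4, 0.4]
opening: 0.0349
```

```bash
python3 rel.py .6004 -.0317 .055
```

```text
t 10.85 pos [ 0.5998 -0.031   0.1293] q [ -3.   11.1   5.6  84.5  -0.  -22.6] open 0.0349 F [-0.2  0.4  0.4]
z axis [-0.336  0.942 -0.   ] x axis [ 0.e+00 -1.e-04 -1.e+00]
shift cm [ 7.43 -0.03 -0.09]
turn 19.64
```

Call:
play_rows(
  rows=[
    [[1,0,-0.1],0,3.5],
    [[2.5,0,-0.1],0,3.5],
    [[4,0,-0.1],0,3.5],
    [[5.2,0,-0.1],0,3.5],
    [[6.2,0,-0.1],0,3.5],
    [[7,0,-0.1],0,3.5],
    [[7.4,0,-0.1],0,3.5],
    [[7.4,0,-0.1],0,3.5],
    [[7.4,0,-0.1],0,3.5],
  ],
)

```text
time: 11.6
ee_pos: [0.6005, -0.0316, 0.0554]
tcp_rot: [-114.1, 90.0, -4.3]
wrist_force: [0.2, 0.6, 0.1]
opening: 0.0347
```

```bash
python3 rel.py .6004 -.0317 .055;python3 - <<'E'
from h import *
p,d=bot.camera('scene'); cv2.imwrite("pics/s8.png",cv2.resize(p[180:350,250:420],None,fx=4,fy=3.5,interpolation=cv2.INTER_CUBIC))
E
```

```text
t 11.6 pos [ 0.6005 -0.0316  0.0554] q [ -3.   12.1  -1.4  76.5  -0.  -22.8] open 0.0347 F [0.2 0.6 0.1]
z axis [-0.338  0.941 -0.   ] x axis [ 3.e-04 -0.e+00 -1.e+00]
shift cm [ 0.04  0.02 -0.01]
turn 19.76
```

View pics/s8.png

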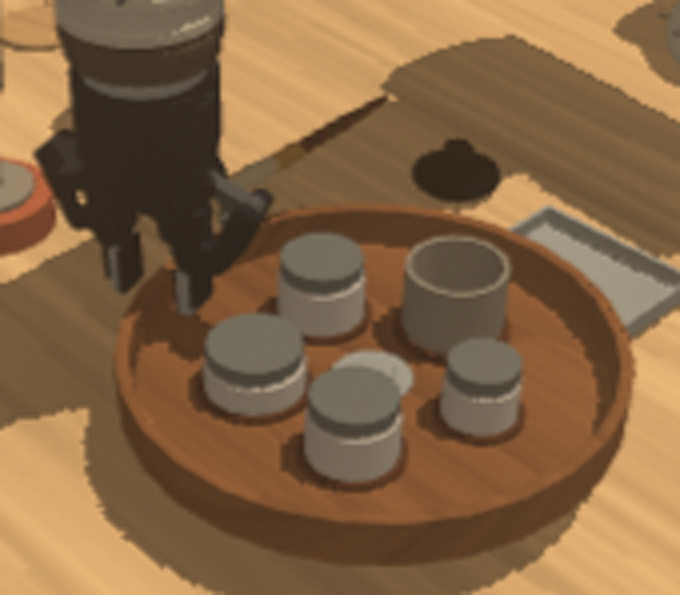

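One finger is in the lane and one outside the rim, with the jars clear. Closing.

Call:
play_rows(
  rows=[
    [[0,0,0],0,3],
    [[0,0,0],0,2.4],
    [[0,0,0],0,1.8],
    [[0,0,0],0,1.3],
    [[0,0,0],0,1],
    [[0,0,0],0,0.7],
    [[0,0,0],0,0.4],
    [[0,0,0],0,0.2],
    [[0,0,0],0,0.2],
    [[0,0,0],0,0.2],
    [[0,0,0],0,0.2],
  ],
  squeeze=40,
)

```text
time: 12.57
ee_pos: [0.6001, -0.0319, 0.0555]
tcp_rot: [129.2, 90.0, -121.0]
wrist_force: [-4.8, -3.0, 5.6]
opening: 0.0098
```

```bash
python3 rel.py .6004 -.0317 .055; python3 meas.py 9;python3 - <<'E'
import cv2
p=cv2.imread('pics/scene9.png'); cv2.imwrite("pics/s9.png",cv2.resize(p[180:350,220:430],None,fx=3.6,fy=3.5,interpolation=cv2.INTER_CUBIC))
E
```

```text
t 12.57 pos [ 0.6001 -0.0319  0.0555] q [ -3.   12.1  -1.4  76.5  -0.  -22.8] open 0.0098 F [-4.8 -3.   5.6]
z axis [-0.338  0.941 -0.001] x axis [-4.e-04 -7.e-04 -1.e+00]
shift cm [ 0.05 -0.04  0.01]
turn 19.78
scene rim [0.5589 0.0918] 0.1301 1072
scene jar top [0.4965 0.0897] 0.0259 mid [0.4964 0.0898 0.0985] yaw 1.94 130
scene lid plate [ 0.5996 -0.2081  0.0351] mid [ 0.5978 -0.2129  0.0359] 210
scene knob [ 0.6002 -0.2113  0.0593] 36
scene chuck [ 0.5985 -0.2131] 221
top rim [0.5548 0.0918] 0.13 995
top jar top [0.493  0.0902] 0.0259 mid [0.4937 0.0904 0.1014] yaw 1.49 148
top lid plate [ 0.5962 -0.2121  0.0369] mid [ 0.5974 -0.213   0.0366] 424
top knob [ 0.5946 -0.2123  0.0619] 67
top chuck [ 0.5955 -0.2126] 397
```

View pics/s9.png

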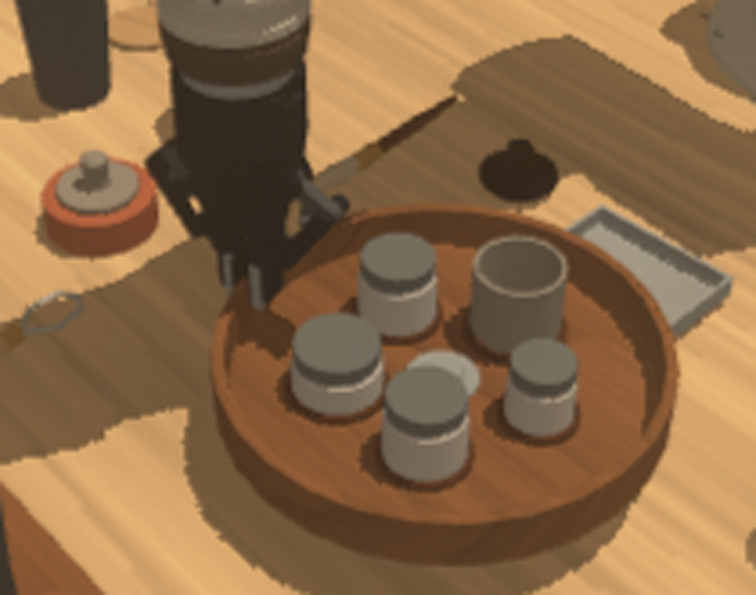

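View pics/top9.png

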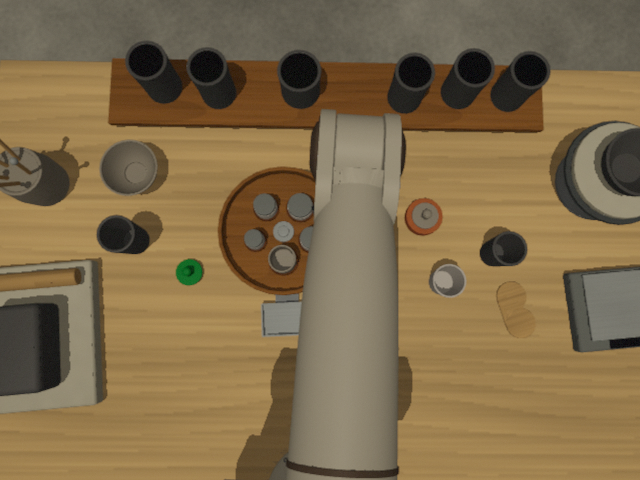

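The grip is on the rim. I'll let it settle with a slightly firmer squeeze to confirm it holds.

Call:
play_rows(
  rows=[
    [[0,0,0],0,0.2],
    [[0,0,0],0,0.2],
    [[0,0,0],0,0.2],
    [[0,0,0],0,0.2],
    [[0,0,0],0,0.2],
    [[0,0,0],0,0.2],
    [[0,0,0],0,0.2],
    [[0,0,0],0,0.2],
  ],
  squeeze=60,
)

```text
time: 13.33
ee_pos: [0.5998, -0.032, 0.0555]
tcp_rot: [115.2, 89.9, -135.0]
wrist_force: [-6.0, -4.8, 6.8]
opening: 0.0092
```

```bash
python3 rel.py; python3 meas.py 10 | grep -E "jar|knob|chuck"
```

```text
t 13.33 pos [ 0.5998 -0.032   0.0555] q [ -3.   12.1  -1.4  76.6  -0.1 -22.8] open 0.0092 F [-6.  -4.8  6.8]
z axis [-0.339  0.941 -0.001] x axis [-0.001 -0.001 -1.   ]
turn 19.8
scene jar top [0.4964 0.0899] 0.026 mid [0.496  0.0894 0.0986] yaw 1.76 125
scene knob [ 0.6004 -0.2114  0.0592] 37
scene chuck [ 0.5987 -0.213 ] 213
top jar top [0.493  0.0905] 0.026 mid [0.4935 0.0914 0.1012] yaw 1.23 149
top knob [ 0.5947 -0.2121  0.0612] 68
top chuck [ 0.5955 -0.2125] 397
```

Stable: the tray hasn't moved, the jar is about 2–3 mm from the front point, and the lid is centred. Handing in.

Run:
```python
from workcell import bot
print(bot.job_done()); o=bot.get_obs(); print(o['time'],o['opening'],o['wrist_force'].round(1))
```

```text
the job is handed in; nothing more can be done
None
the job is handed in; nothing more can be done
```

I handed the job in at about 13.4 s. The lid is off the jar and in the chuck, and the fingers are holding the carousel still with the jar at the front. The hand-in gave no verdict.

- **Lid:** I lifted the stoneware lid by its knob and set it knob up in the terracotta chuck. The last pictures put the knob centre within about 1–2 mm of the chuck centre. Soon after release, the plate top measured 35–37 mm high against 36 mm expected.
- **Carousel:** the jar was already almost at the front at the start, so I did not turn the tray on purpose. The tray's yaw measured about 1.2–1.8° and the ledge's about 3°, so the jar is about 2–3 mm from the front point (the limit is 11 mm). The ledge's yaw is my least certain figure, good to about 1°.
- **Hold:** the fingers grip the rim in the gap between two jars with a 60 N squeeze. The opening is 9.2 mm on an 8 mm curved wall, and the wrist force is about 10 N. The pictures show the fingers clear of all jars; I could not measure finger contact directly.
- **Disagreement:** the two cameras differ by about 4 mm in x. I used positions between them and relied on offsets measured within one camera.
- **Bench items:** none had visibly moved in the pictures, but I did not measure their positions.

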